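Find the sound spring foot for the brooder by feel

TASK

Working from the left seat of the rack to the right, press the cap of each spring foot gently straight down half its stroke (6 mm), hold it a moment to feel how hard it pushes back, and let it up; never ram a cap to its stop. One foot is limp, one overstiff and one sound, in between: set the sound one upright in the middle of the round dish without dropping it, and press its cap there once more in the same way to make sure. Leave the other two feet in their seats and the other things where they are.

Things in the scene. Friction and masses are not known exactly. Their poses are not given: they have to be found in the camera images.
- foot_a: one of three identical-looking brooder spring feet, upright in the rack; origin: centre of underside, z up. Grey, with a flange 44 mm across, 5 high, then barrel 34 mm across up to 40 mm (grip it 25 to 35 mm up); black flat cap 30 mm across, top at 62 mm when up. About 125 g. One foot is limp, one sound, one overstiff: which is which can only be felt
- foot_b: one of three identical-looking brooder spring feet, upright in the rack; origin: centre of underside, z up. Grey, with a flange 44 mm across, 5 high, then barrel 34 mm across up to 40 mm (grip it 25 to 35 mm up); black flat cap 30 mm across, top at 62 mm when up. About 125 g. One foot is limp, one sound, one overstiff: which is which can only be felt
- foot_c: one of three identical-looking brooder spring feet, upright in the rack; origin: centre of underside, z up. Grey, with a flange 44 mm across, 5 high, then barrel 34 mm across up to 40 mm (grip it 25 to 35 mm up); black flat cap 30 mm across, top at 62 mm when up. About 125 g. One foot is limp, one sound, one overstiff: which is which can only be felt
- foot_a_cap (a joint): how far the cap of foot_a is pressed straight down, m: 0 up, 0.012 at its hard stop; springs back. Preloaded, so it moves only once the preload is overcome, then force rises evenly. Preload and force at 6 mm: limp foot 1.5 and 3.3 N, sound foot 3 and 7.5 N, overstiff foot 6.5 and 15.5 N
- foot_b_cap (a joint): how far the cap of foot_b is pressed straight down, m: 0 up, 0.012 at its hard stop; springs back. Preloaded, so it moves only once the preload is overcome, then force rises evenly. Preload and force at 6 mm: limp foot 1.5 and 3.3 N, sound foot 3 and 7.5 N, overstiff foot 6.5 and 15.5 N
- foot_c_cap (a joint): how far the cap of foot_c is pressed straight down, m: 0 up, 0.012 at its hard stop; springs back. Preloaded, so it moves only once the preload is overcome, then force rises evenly. Preload and force at 6 mm: limp foot 1.5 and 3.3 N, sound foot 3 and 7.5 N, overstiff foot 6.5 and 15.5 N
- rack: fixed flat grey plate, 60 x 250 x 14 mm, origin under its centre; three round seats of 47 mm width and 6 mm depth in a row along its y axis, 85 mm apart; its y axis points to the robot's left
- seat_left (a point): centre of the floor of the rack's left (+y of the rack) seat, 8 mm above the table; a foot's origin rests here
- seat_mid (a point): centre of the floor of the rack's middle seat, 8 mm above the table; a foot's origin rests here
- seat_right (a point): centre of the floor of the rack's right (-y of the rack) seat, 8 mm above the table; a foot's origin rests here
- dish: fixed round steel dish, 120 mm across at the rim, 12 mm high, flat floor 4 mm above the table and about 104 mm across; origin under its centre. The sound foot goes here
- tray: fixed square steel tray, 116 x 116 mm, 12 mm high, walls and floor 3 mm (floor 3 mm above the table); origin under its centre. It stays empty
- brooder_corner (a point): near-left corner, on the table, of the brooder: a solid box 0.5 m tall that never moves, behind the rack and to the right of dish and tray; its closed door faces the robot in a line from here to brooder_corner_right. Hand and arm must keep clear of it: go round this corner on the robot's side
- brooder_corner_right (a point): near-right corner of the brooder on the table, at the other end of its closed door
- food_cup: small clear cup of yellow mash, 42 mm wide, 38 high, origin under its centre; a bystander
- syringe_c: feeding syringe lying on the table, 103 x 26 x 16 mm, origin under its centre; a bystander
- nail_brush: purple nail brush, 30 x 86 x 55 mm, bristles down, origin under its centre; a bystander
- pen: black pen, 140 mm long, origin under its centre; a bystander
- thermo_meter: small white electronic thermometer box, 78 x 52 x 17 mm, origin under its centre; a bystander
Not all that is in view belongs to the job. What is shaped like the foot_b but red is not meant.

How it is judged (in metres and radians):
On the way, in this order (a step that is already met when the one before it is completed fails the run):
1. the foot in the left seat is pressed to between 4 and 9 mm and held there (((horizontal distance between foot_a and seat_left below 0.012 m and value of joint foot_a_cap between 0.004 and 0.009 m) or (horizontal distance between foot_b and seat_left below 0.012 m and value of joint foot_b_cap between 0.004 and 0.009 m) or (horizontal distance between foot_c and seat_left below 0.012 m and value of joint foot_c_cap between 0.004 and 0.009 m))), for 0.2 s.
2. the foot in the middle seat is pressed to between 4 and 9 mm and held there (((horizontal distance between foot_a and seat_mid below 0.012 m and value of joint foot_a_cap between 0.004 and 0.009 m) or (horizontal distance between foot_b and seat_mid below 0.012 m and value of joint foot_b_cap between 0.004 and 0.009 m) or (horizontal distance between foot_c and seat_mid below 0.012 m and value of joint foot_c_cap between 0.004 and 0.009 m))), for 0.2 s.
3. the foot in the right seat is pressed to between 4 and 9 mm and held there (((horizontal distance between foot_a and seat_right below 0.012 m and value of joint foot_a_cap between 0.004 and 0.009 m) or (horizontal distance between foot_b and seat_right below 0.012 m and value of joint foot_b_cap between 0.004 and 0.009 m) or (horizontal distance between foot_c and seat_right below 0.012 m and value of joint foot_c_cap between 0.004 and 0.009 m))), for 0.2 s.
4. the foot in the round dish is pressed to between 4 and 8 mm and held there, and pushes back as a sound one does (6.3 to 11.4 N on the dish, its weight included) (((horizontal distance between foot_a and dish below 0.042 m and value of joint foot_a_cap between 0.004 and 0.008 m and contact force between foot_a and dish between 6.3 and 11.4 N) or (horizontal distance between foot_b and dish below 0.042 m and value of joint foot_b_cap between 0.004 and 0.008 m and contact force between foot_b and dish between 6.3 and 11.4 N) or (horizontal distance between foot_c and dish below 0.042 m and value of joint foot_c_cap between 0.004 and 0.008 m and contact force between foot_c and dish between 6.3 and 11.4 N))), for 0.2 s.
At the end, for the whole second after the job is handed in: The sound foot stands upright, still and let go on the floor of the round dish, within 42 mm of its centre; the other two feet stand upright in their own seats, moved less than 10 mm (((horizontal distance between foot_a and dish below 0.042 m and height (world z) of foot_a below 0.012 m and angle between foot_a's own z axis and vertical below 0.15 rad and linear speed of foot_a below 0.02 m/s and distance of each of foot_b, foot_c from where it was at the start of the episode below 0.01 m and angle between each of foot_b, foot_c's own z axis and vertical below 0.1 rad) or (horizontal distance between foot_b and dish below 0.042 m and height (world z) of foot_b below 0.012 m and angle between foot_b's own z axis and vertical below 0.15 rad and linear speed of foot_b below 0.02 m/s and distance of each of foot_a, foot_c from where it was at the start of the episode below 0.01 m and angle between each of foot_a, foot_c's own z axis and vertical below 0.1 rad) or (horizontal distance between foot_c and dish below 0.042 m and height (world z) of foot_c below 0.012 m and angle between foot_c's own z axis and vertical below 0.15 rad and linear speed of foot_c below 0.02 m/s and distance of each of foot_a, foot_b from where it was at the start of the episode below 0.01 m and angle between each of foot_a, foot_b's own z axis and vertical below 0.1 rad))); the robot touches nothing.
It fails at once if a cap is rammed to its stop (deeper than 11 mm) (value of joint any of foot_a_cap, foot_b_cap, foot_c_cap above 0.011 m).
It fails at once if a foot is pressed onto the rack with more than 25 N (contact force between any of foot_a, foot_b, foot_c and rack above 25 N).
It fails at once if a foot is dropped or rammed into the dish (more than 40 N) (contact force between any of foot_a, foot_b, foot_c and dish above 40 N).
It fails at once if a bystander is moved by more than 30 mm (distance of any of food_cup, syringe_c, nail_brush, pen, thermo_meter from where it was at the start of the episode above 0.03 m).
It also fails if it takes over 72 s, if anything falls off the work surface, if the arm or the gripper's body presses on something with over 40 N, if the wrist force passes 120 N, or if a joint passes its speed limit or range.

ROBOT

A 6-joint arm with a two-finger parallel gripper is mounted at the origin on a cart in front of the work surface, level with it; the furniture and walls round the work are solid. World frame = base frame: x ahead of the robot, y to its left, z up, the work surface at z = 0. Lengths are in m, angles in degrees, forces in N, time in s.
With the tool pointing down it reaches from about 0.35 to 0.95 m from the base axis. Payload 17.4 kg.
Tool frame: the origin (TCP) lies between the finger pads; the fingertips stand 25 mm ahead of it and the grasp point (between the pads) lies 6 mm ahead of it; z points along the fingers, y is the direction in which the jaws open and shut (so a half turn about z gives the same grasp; the last joint's range is limited). The gripper opens to 93 mm and grips with 3 to 60 N. Pads are 15 mm wide; open, the fingers measure 128 mm over their backs; the gripper's body (75 mm by 188 mm) begins 65 mm behind the grasp point.
Start: joints at [71.975, 6.646, 82.598, -0, 90.757, -2.166], TCP at [0.184, 0.649, 0.244] pointing down, gripper open.
Joint ranges: [-162.19, 162.19], [-47.58, 125.68], [4.15, 143.07], [-65.23, 245.23], [0.69, 171.88], [-170.13, 170.13]. Speed limits (degrees/s): [108.29, 108.29, 127.2, 180, 180, 180].

INTERFACE

Orientations are given as [roll, pitch, yaw] about the fixed x, y, z axes, in that order (R = Rz(yaw) Ry(pitch) Rx(roll)).
In Python, from workcell import ctrl gives the robot as it stands.
- The arm moves only by the shell command python3 -m creep 'ROWS' [FORCE]. ROWS is JSON, a list of rows, each a list of 3 entries, a list of its own where there are three numbers: the shift along the tool's x, y, z in m, then the turn, a rotation vector about the tool's x, y, z in rad, then the opening, from 0 (shut) to 1 (fully open). A call has exactly 8 rows; each row shifts and turns the pose as measured when the row begins, along the tool's axes as they then stand; what a row does not reach is not made up. A row lasts 1/12 s, in which the tool goes at most 41.7 mm and 7.16 degrees, less where a joint would pass 70% of its speed; a pose out of reach is approached as far as the arm can. A call is refused whole if a number of a shift passes 0.0417 or a number of a turn 0.125, either way. A call with a gripper value outside its range is refused whole. The fingers move at their own pace and stop on an object; FORCE is the grip in N (left out, the last holds). Time passes only in rows, so rows that do not move let the fingers close, or fill a call up. It gives the time, the measured TCP pose, the force and the opening at its end, in the units of the state.
- ctrl.observe(): the state, without advancing time (a new reading comes with each control period).
- ctrl.read_camera(name): name is "side" or "top" or "wrist"; returns (picture, depth): 420x560x3 uint8, blue, green, red; 420x560 float32, m along the optical axis (not along the pixel's ray), 0 where there is no reading.
- ctrl.camera_params(name): a dict with "fx", "fy", "cx", "cy" (pixels), "eye" and "rotation" of the camera in the world; the wrist camera has in their place "hand_eye" (4x4, takes a point from camera to tool coordinates, whose origin is the TCP and whose axes are the flange's). Camera axes: x right, y up, looking along -z (the intrinsics and any distortion apply to the point x, -y, -z); pixel columns grow to the right and rows downward; lengths in m; the calibration is good to about 2 mm. A picture is of the moment at which its call begins: read the wrist's pose just before it. camera_params takes no time and is no camera call.
- ctrl.job_done(): hands the job in, once; it reports no verdict.
Trained networks look in the newest picture that a camera, given by its name, has taken for a name from the list of things; names that differ only in an ending like _2 or _b are one class to them, and where a whole thing is asked for, a point or a joint stands for the part that bears it (a point fixed in the world has none). Each returns a list of dicts, best first, with "conf" (0 to 1); they miss things now and then, are a little off and sometimes report something else, mostly with a low value. They report only what shows in the picture. A call takes as long as a camera call. They do not tell look-alikes from the thing itself.
- ctrl.cut_out(query, camera): "region" (420x560 bool, what is visible of it).
- ctrl.place_of(query, camera): "at" ([x, y, z] in m, in world coordinates, good to about 4 mm: a listed point, or the origin of a listed thing).
The state is a dict: "clock": time; "q": joint angles; "joint_vel": joint speeds; "tau": joint torques, N m; "tool_pos": TCP position; "ee_rot": TCP orientation; "contact_force": force on the tool from outside, world axes, zero at the start; "ft_torque": the same for the moment, N m; "width": finger opening in m.
Only numpy, scipy, OpenCV 4.12 (cv2) and the standard library are available. Lean on these libraries where they do the work, as an engineer would, in place of code of your own. Each camera call takes 0.05 s, during which the arm holds its last target. There are 200 camera calls.

## Working session

There is one attempt and no reset: what is moved stays moved. The work goes in short steps, Python scripts to look and compute and a shell command to move; the robot and the scene stay as the last step left them, time stands still between calls to the robot, and variables do not carry over. Pictures are saved under pics/ and viewed, about 8 in all and at most 12, crops included, and the job is handed in when it is done.

```bash
mkdir -p pics
cat > h.py <<'E'
import numpy as np, cv2
from workcell import ctrl
def pix2w(cam,u,v,d):
    p=ctrl.camera_params(cam)
    c=np.array([(u-p['cx'])/p['fx']*d,-(v-p['cy'])/p['fy']*d,-d])
    return np.array(p['eye'])+np.array(p['rotation'])@c
def w2pix(cam,w):
    p=ctrl.camera_params(cam)
    c=np.array(p['rotation']).T@(np.array(w)-np.array(p['eye']))
    return p['cx']+p['fx']*c[0]/-c[2], p['cy']-p['fy']*c[1]/-c[2]
E
python3 - <<'E'
from h import *
s=ctrl.observe(); print(s)
for c in ['top','side']:
    im,d=ctrl.read_camera(c); cv2.imwrite(f'pics/{c}0.png',im); np.save(f'{c}0.npy',d)
    print({k:v for k,v in ctrl.camera_params(c).items()})
    for n in (['foot_a','rack','dish','tray','seat_left','seat_mid','seat_right','brooder_corner','brooder_corner_right','food_cup','syringe_c','nail_brush','pen','thermo_meter'] if c=='top' else ['foot_a','rack','dish','brooder_corner']):
        r=ctrl.place_of(n,c)
        print(n,[(np.round(x['at'],3).tolist(),round(x['conf'],2),np.round(w2pix(c,x['at'])).tolist()) for x in r][:6])
E
```

```text
{'clock': 0.0, 'q': array([ 7.19744204e+01,  6.67591418e+00,  8.26350969e+01,  1.61730720e-03,
        9.07555159e+01, -2.16700513e+00]), 'joint_vel': array([ 0.00026188, -0.10488269, -0.09166895,  0.0150891 , -0.0215319 ,
       -0.02536456]), 'tau': array([ 1.43575813e-03, -7.21289778e+01, -6.22584486e+01,  7.79535156e-02,
        2.42953480e-02, -6.20940568e-05]), 'tool_pos': array([0.18441715, 0.64914841, 0.24289113]), 'ee_rot': array([-1.79933582e+02, -4.13157418e-03,  1.64141444e+02]), 'contact_force': array([-0.61081652,  0.05551343, -0.45831684]), 'ft_torque': array([-0.01696041, -0.07026192,  0.00341239]), 'width': 0.09292893193954382}
{'fx': 394.5575068394027, 'fy': 394.5575068394027, 'cx': 280.15882849969097, 'cy': 203.7447964284216, 'eye': array([0.3307377 , 0.11670599, 1.24944944]), 'rotation': array([ 11.14785498,   1.12180595, -90.87364516])}Traceback (most recent call last):
  File "<stdin>", line 8, in <module>
  File "h.py", line 10, in w2pix
    return p['cx']+p['fx']*c[0]/-c[2], p['cy']-p['fy']*c[1]/-c[2]
                           ~^^^
IndexError: invalid index to scalar variable.
```

View pics/top0.png

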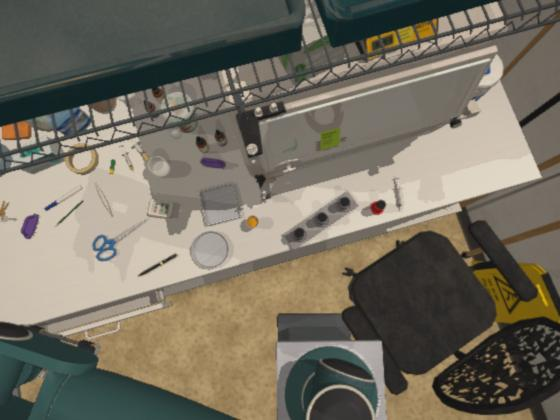

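The top view shows the rack with black caps at about (299,233), (322,217) and (345,203), the dish at (209,250), the tray at (220,205) and the food cup at (252,222). A red look-alike stands at (377,208), and the brooder door runs from about (262,195) to the upper right. The camera rotation is given as Euler angles, so I'll fix the helper.

```bash
cat > h.py <<'E'
import numpy as np, cv2
from scipy.spatial.transform import Rotation as R
from workcell import ctrl
def cam(c):
    p=ctrl.camera_params(c); r=np.array(p['rotation'])
    return p,np.array(p['eye']),(R.from_euler('xyz',r,degrees=True).as_matrix() if r.ndim==1 else r)
def pix2w(c,u,v,d):
    p,e,M=cam(c)
    return e+M@np.array([(u-p['cx'])/p['fx']*d,-(v-p['cy'])/p['fy']*d,-d])
def w2pix(c,w):
    p,e,M=cam(c); q=M.T@(np.array(w)-e)
    return p['cx']+p['fx']*q[0]/-q[2], p['cy']-p['fy']*q[1]/-q[2]
E
python3 - <<'E'
from h import *
print(ctrl.camera_params('wrist'))
for c in ['top','side']:
    im,d=ctrl.read_camera(c); cv2.imwrite(f'pics/{c}0.png',im); np.save(f'{c}0.npy',d)
    for n in (['foot_a','rack','dish','tray','seat_left','seat_mid','seat_right','brooder_corner','brooder_corner_right','food_cup'] if c=='top' else ['foot_a','rack','dish','brooder_corner']):
        r=ctrl.place_of(n,c)
        print(n,[(np.round(x['at'],3).tolist(),round(x['conf'],2),np.round(w2pix(c,x['at'])).tolist()) for x in r][:6])
    if c=='top':
        for u,v in [(299,233),(322,217),(345,203),(377,208),(209,250),(220,205),(252,222)]: print(u,v,np.round(pix2w(c,u,v,d[v,u]),3))
E
```

```text
{'fx': 316.4075236133215, 'fy': 316.4075236133215, 'cx': 281.62856482201147, 'cy': 215.05235374392538, 'hand_eye': array([[ 4.17405730e-04,  9.52642013e-01,  3.04093770e-01,
         8.43517996e-02],
       [ 9.99998325e-01, -9.39626225e-04,  1.57097065e-03,
         3.58758018e-04],
       [ 1.78230712e-03,  3.04092605e-01, -9.52640809e-01,
        -1.39850398e-01],
       [ 0.00000000e+00,  0.00000000e+00,  0.00000000e+00,
         1.00000000e+00]])}
foot_a [([0.569, -0.058, 0.006], 0.72, [341.0, 205.0]), ([0.558, -0.172, -0.001], 0.71, [377.0, 208.0]), ([0.523, 0.016, 0.006], 0.67, [318.0, 219.0]), ([0.468, 0.083, 0.005], 0.46, [298.0, 237.0])]
rack [([0.525, 0.01, 0.004], 0.86, [320.0, 219.0]), ([0.519, 0.01, 0.007], 0.51, [321.0, 221.0]), ([0.572, 0.191, -0.0], 0.26, [264.0, 206.0])]
dish [([0.43, 0.361, -0.001], 0.85, [210.0, 251.0])]
tray [([0.576, 0.333, 0.002], 0.84, [220.0, 205.0])]
seat_left [([0.471, 0.083, 0.01], 0.84, [298.0, 236.0])]
seat_mid [([0.518, 0.009, 0.009], 0.72, [321.0, 221.0])]
seat_right [([0.566, -0.055, 0.009], 0.64, [340.0, 206.0])]
brooder_corner [([0.
[... 226 characters left out ...]
29, -0.003], 0.58, [252.0, 224.0]), ([0.566, -0.062, 0.007], 0.41, [343.0, 206.0]), ([0.575, 0.192, -0.001], 0.36, [263.0, 205.0])]
299 233 [0.472 0.081 0.074]
322 217 [0.52  0.011 0.074]
345 203 [ 0.562 -0.061  0.069]
377 208 [ 0.55  -0.164  0.039]
209 250 [0.432 0.364 0.006]
220 205 [0.576 0.331 0.005]
252 222 [0.516 0.227 0.022]
foot_a [([0.471, 0.088, 0.005], 0.83, [255.0, 226.0]), ([0.518, 0.01, 0.004], 0.77, [266.0, 248.0]), ([0.556, -0.173, -0.002], 0.57, [269.0, 307.0]), ([0.564, -0.057, 0.006], 0.55, [279.0, 268.0])]
rack [([0.517, 0.011, 0.006], 0.97, [266.0, 247.0])]
dish [([0.429, 0.361, 0.003], 0.98, [258.0, 168.0])]
brooder_corner [([0.577, 0.192, 0.003], 0.64, [296.0, 206.0])]
```

View pics/side0.png

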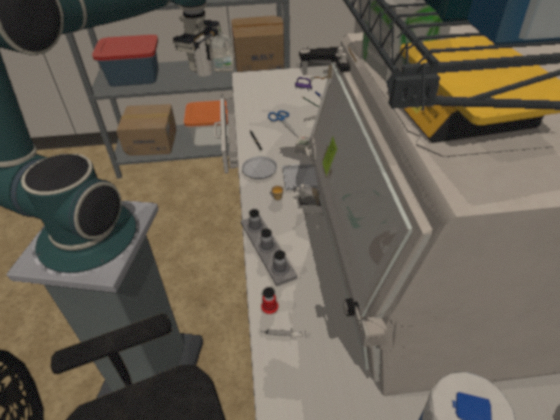

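Could be taken for a spring foot: grey feet at top (299,233), (322,217) and (345,203), which match the description, and the red one at (377,208), which doesn't and is rejected. The side view agrees: black-capped grey feet at (254,218), (266,240) and (279,262), red at (269,300). I'm setting off and turning the jaws parallel to the brooder door.

```bash
python3 -m creep '[[[-0.012,-0.036,0],[0,0,-0.068],0],[[-0.012,-0.036,0],[0,0,-0.068],0],[[-0.012,-0.036,0],[0,0,-0.068],0],[[-0.012,-0.036,0],[0,0,-0.068],0],[[-0.012,-0.036,0],[0,0,-0.068],0],[[-0.012,-0.036,0],[0,0,-0.068],0],[[-0.012,-0.036,0],[0,0,-0.068],0],[[-0.012,-0.036,0],[0,0,-0.068],0]]' 20
cat >> h.py <<'E'
def go(t,yaw=None):
    s=ctrl.observe(); p=np.array(s['tool_pos']); M=R.from_euler('xyz',s['ee_rot'],degrees=True)
    print('t',round(s['clock'],2),'tcp',p.round(4),'rpy',np.round(s['ee_rot'],2),'F',np.round(s['contact_force'],2),'w',round(s['width'],4))
    if t is not None: print('tool shift',M.inv().apply(np.array(t)-p).round(4))
    if yaw is not None: print('turn',(M.inv()*R.from_euler('xyz',[180,0,yaw],degrees=True)).as_rotvec().round(4))
E
python3 -c "
from h import *
go([.471,.084,.2],-165)"
```

```text
clock: 1.57
tool_pos: [0.2688, 0.3554, 0.2392]
ee_rot: [-179.8, -0.2, -162.9]
contact_force: [0.8, 0.9, 0.1]
width: 0.0443
t 1.57 tcp [0.2688 0.3554 0.2392] rpy [-1.7981e+02 -1.7000e-01 -1.6293e+02] F [0.81 0.95 0.1 ] w 0.0443
tool shift [-0.1138 -0.3187  0.04  ]
turn [-0.0035 -0.0029  0.0361]
```

```bash
python3 -m creep '[[[-0.014,-0.040,0.005],[0,0,0.009],0],[[-0.014,-0.040,0.005],[0,0,0.009],0],[[-0.014,-0.040,0.005],[0,0,0.009],0],[[-0.014,-0.040,0.005],[0,0,0.009],0],[[-0.014,-0.040,0.005],[0,0,0],0],[[-0.014,-0.040,0.005],[0,0,0],0],[[-0.014,-0.040,0.005],[0,0,0],0],[[-0.014,-0.038,0.005],[0,0,0],0]]'
python3 - <<'E'
from h import *
go([.471,.084,.15],-165)
s=ctrl.observe(); im,d=ctrl.read_camera('wrist'); cv2.imwrite('pics/w1.png',im); np.save('w1.npy',d)
p=ctrl.camera_params('wrist'); H=np.array(p['hand_eye']); M=R.from_euler('xyz',s['ee_rot'],degrees=True)
np.savez('w1p.npz',p=s['tool_pos'],e=s['ee_rot'])
for n in ['foot_a','rack']:
  for x in ctrl.place_of(n,'wrist'): print(n,np.round(x['at'],3),round(x['conf'],2))
# points with z near 0.07
v,u=np.mgrid[:420,:560]; c=np.stack([(u-p['cx'])/p['fx']*d,-(v-p['cy'])/p['fy']*d,-d],-1).reshape(-1,3)
w=M.apply(c@H[:3,:3].T+H[:3,3])+s['tool_pos']
m=((abs(w[:,2]-.07)<.008)&(d.ravel()>0)&(im.reshape(-1,3).max(1)<90)).reshape(420,560).astype('uint8')
n,l,st,ce=cv2.connectedComponentsWithStats(m)
for i in range(1,n):
  if st[i,4]>200:
    q=w[(l==i).ravel()]; print(st[i],ce[i].round(),q.mean(0).round(4),((q.max(0)+q.min(0))/2).round(4),np.ptp(q,axis=0).round(3))
E
```

```text
clock: 2.23
tool_pos: [0.4573, 0.0817, 0.205]
ee_rot: [-179.9, 0.5, -164.6]
contact_force: [0.8, 1.2, 0.4]
width: 0.0006
t 2.23 tcp [0.4573 0.0817 0.205 ] rpy [-179.95    0.49 -164.6 ] F [0.76 1.15 0.43] w 0.0006
tool shift [-0.0133 -0.0014  0.0551]
turn [-0.0009  0.0086  0.007 ]
foot_a [0.521 0.012 0.008] 0.83
foot_a [ 0.552 -0.169 -0.002] 0.73
foot_a [0.473 0.084 0.012] 0.68
foot_a [ 0.568 -0.057  0.009] 0.59
rack [0.521 0.009 0.002] 0.69
[263 210  32  30 746] [279. 225.] [0.4719 0.0822 0.0686] [0.4726 0.0825 0.0666] [0.028 0.029 0.009]
[179 236  32  29 694] [195. 250.] [0.5177 0.0119 0.0686] [0.5191 0.0116 0.067 ] [0.027 0.029 0.009]
[100 260  32  28 676] [115. 274.] [ 0.5638 -0.058   0.0687] [ 0.5654 -0.0587  0.0667] [0.028 0.028 0.009]
```

View pics/w1.png

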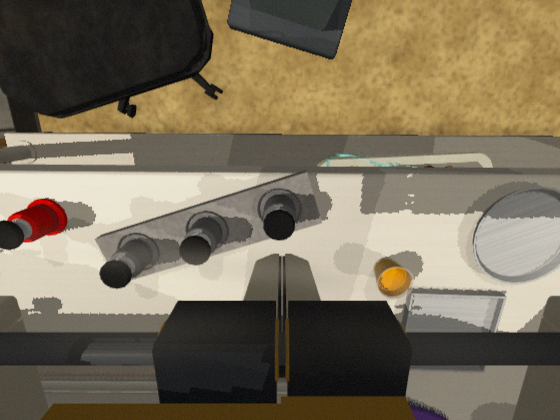

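The wrist view shows the caps at (279,225), (195,245) and (115,272), and the red look-alike far left at (40,220). Cap positions from depth: L (.472,.0825), M (.518,.012), R (.5645,-.058), all with tops at z = .070. Contact should come at TCP z of about .095.

```bash
python3 -m creep '[[[-0.007,0,0.025],[0,0.004,0.007],0],[[-0.007,0,0.025],[0,0.004,0],0],[[0,0,0.025],[0,0,0],0],[[0,0,0.015],[0,0,0],0],[[0,0,0.004],[0,0,0],0],[[0,0,0.002],[0,0,0],0],[[0,0,0],[0,0,0],0],[[0,0,0],[0,0,0],0]]'
python3 -c "
from h import *
go([.472,.0825,.095],-165)"
```

```text
clock: 3.05
tool_pos: [0.4705, 0.0913, 0.1093]
ee_rot: [180.0, 0.2, -165.0]
contact_force: [0.8, 0.5, 0.9]
width: 0.0007
t 3.05 tcp [0.4705 0.0913 0.1093] rpy [ 179.99    0.24 -165.  ] F [0.78 0.49 0.91] w 0.0007
tool shift [ 0.0009 -0.0089  0.0143]
turn [ 0.0001  0.0042 -0.0001]
```

```bash
python3 -m creep '[[[0.001,-0.005,0.006],[0,0.004,0],0],[[0,-0.004,0.003],[0,0,0],0],[[0,0,0.002],[0,0,0],0],[[0,0,0.001],[0,0,0],0],[[0,0,0.001],[0,0,0],0],[[0,0,0],[0,0,0],0],[[0,0,0],[0,0,0],0],[[0,0,0],[0,0,0],0]]'
python3 -c "
from h import *
go([.472,.0825,.089],-165)"
```

```text
clock: 3.72
tool_pos: [0.4733, 0.0817, 0.0987]
ee_rot: [-180.0, 0.3, -165.0]
contact_force: [0.7, 1.1, -0.5]
width: 0.0005
t 3.72 tcp [0.4733 0.0817 0.0987] rpy [-179.97    0.29 -165.01] F [ 0.72  1.07 -0.51] w 0.0005
tool shift [0.0011 0.0011 0.0097]
turn [-0.0006  0.005  -0.0002]
```

```bash
python3 -m creep '[[[0,0,0.001],[0,0.003,0],0],[[0,0,0.001],[0,0,0],0],[[0,0,0.001],[0,0,0],0],[[0,0,0.001],[0,0,0],0],[[0,0,0.001],[0,0,0],0],[[0,0,0.001],[0,0,0],0],[[0,0,0.001],[0,0,0],0],[[0,0,0],[0,0,0],0]]'
python3 -c "
from h import *
go([.472,.0825,.089],-165)"
```

```text
clock: 4.38
tool_pos: [0.4736, 0.0818, 0.0916]
ee_rot: [-180.0, 0.1, -165.0]
contact_force: [-1.0, -0.4, 1.6]
width: 0.0003
t 4.38 tcp [0.4736 0.0818 0.0916] rpy [-1.7996e+02  1.3000e-01 -1.6499e+02] F [-1.03 -0.41  1.59] w 0.0003
tool shift [0.0013 0.001  0.0026]
turn [-0.0007  0.0022  0.0001]
```

```bash
python3 -m creep '[[[-0.001,0,0.001],[0,0.002,0],0],[[0,0,0.001],[0,0,0],0],[[0,0,0.0007],[0,0,0],0],[[0,0,0],[0,0,0],0],[[0,0,0],[0,0,0],0],[[0,0,0],[0,0,0],0],[[0,0,0],[0,0,0],0],[[0,0,0],[0,0,0],0]]'
python3 - <<'E'
from h import *
go([.472,.0825,.089],-165)
for i in range(4):
    ctrl.read_camera('side'); s=ctrl.observe(); print(s['contact_force'].round(2),s['tool_pos'].round(4))
E
```

```text
clock: 5.05
tool_pos: [0.4745, 0.082, 0.089]
ee_rot: [-180.0, -0.0, -165.0]
contact_force: [-0.9, -1.1, 3.8]
width: 0.0004
t 5.05 tcp [0.4745 0.082  0.089 ] rpy [-1.7995e+02 -2.0000e-02 -1.6500e+02] F [-0.88 -1.11  3.81] w 0.0004
tool shift [ 0.0023  0.0011 -0.    ]
turn [-0.0008 -0.0004  0.    ]
[-0.98 -0.27  3.11] [0.4745 0.0821 0.089 ]
[-2.87 -0.26  4.06] [0.4745 0.0821 0.089 ]
[-2.34 -0.45  3.54] [0.4745 0.0821 0.089 ]
[-1.39 -1.46  3.53] [0.4745 0.0821 0.0889]
```

```bash
python3 -m creep '[[[0,0,0.001],[0,0,0],0],[[0,0,0.0005],[0,0,0],0],[[0,0,0],[0,0,0],0],[[0,0,0],[0,0,0],0],[[0,0,0],[0,0,0],0],[[0,0,0],[0,0,0],0],[[0,0,0],[0,0,0],0],[[0,0,0],[0,0,0],0]]'
python3 - <<'E'
from h import *
F=[]
for i in range(8):
    ctrl.read_camera('wrist'); s=ctrl.observe(); F.append(s['contact_force'])
print(np.mean(F,0),np.std(F,0),s['tool_pos'])
E
```

```text
clock: 5.92
tool_pos: [0.4745, 0.082, 0.0873]
ee_rot: [-180.0, -0.0, -165.0]
contact_force: [-2.0, 0.9, 4.1]
width: 0.0009
[-2.0207155  -0.75204931  3.85276814] [0.47217146 0.57820997 0.42330434] [0.47449941 0.08205172 0.08732935]
```

The left foot is limp: about 3.6 N at 6 mm and 3.85 N at 7.7 mm. Now the middle one.

```bash
python3 -m creep '[[[0,0,-0.010],[0,0,0],0],[[0,0,-0.010],[0,0,0],0],[[-0.008,-0.026,-0.002],[0,0,0],0],[[-0.008,-0.027,0],[0,0,0],0],[[-0.008,-0.026,0],[0,0,0],0],[[0,0,0],[0,0,0],0],[[0,0,0],[0,0,0],0],[[0,0,0],[0,0,0],0]]'
python3 -c "
from h import *
go([.518,.012,.099],-165)"
```

```text
clock: 6.98
tool_pos: [0.521, 0.0097, 0.1162]
ee_rot: [-179.9, 0.3, -164.9]
contact_force: [-0.2, 0.7, 0.1]
width: 0.0004
t 6.98 tcp [0.521  0.0097 0.1162] rpy [-179.91    0.25 -164.9 ] F [-0.21  0.73  0.08] w 0.0004
tool shift [0.0024 0.003  0.0172]
turn [-0.0016  0.0044  0.0017]
```

```bash
python3 -m creep '[[[0.0024,0.003,0.008],[0,0.004,0],0],[[0,0,0.007],[0,0,0],0],[[0,0,0.002],[0,0,0],0],[[0,0,0.001],[0,0,0],0],[[0,0,0.001],[0,0,0],0],[[0,0,0.001],[0,0,0],0],[[0,0,0],[0,0,0],0],[[0,0,0],[0,0,0],0]]'
python3 -c "
from h import *
go([.518,.012,.089],-165)"
```

```text
clock: 7.65
tool_pos: [0.5166, 0.015, 0.0955]
ee_rot: [-179.9, 0.1, -164.7]
contact_force: [0.2, -0.6, -0.6]
width: 0.0002
t 7.65 tcp [0.5166 0.015  0.0955] rpy [-1.7988e+02  7.0000e-02 -1.6470e+02] F [ 0.23 -0.6  -0.61] w 0.0002
tool shift [-0.0005 -0.0032  0.0065]
turn [-0.002   0.0013  0.0052]
```

```bash
python3 -m creep '[[[0,-0.002,0],[0,0,0.005],0],[[0,0,0.001],[0,0,0],0],[[0,0,0.001],[0,0,0],0],[[0,0,0.001],[0,0,0],0],[[0,0,0.001],[0,0,0],0],[[0,0,0.0005],[0,0,0],0],[[0,0,0],[0,0,0],0],[[0,0,0],[0,0,0],0]]'
python3 -c "
from h import *
go([.518,.012,.089],-165)"
```

```text
clock: 8.32
tool_pos: [0.5182, 0.0129, 0.0944]
ee_rot: [-179.9, 0.2, -165.0]
contact_force: [-4.4, 0.3, 7.4]
width: 0.0002
t 8.32 tcp [0.5182 0.0129 0.0944] rpy [-179.86    0.23 -165.03] F [-4.44  0.32  7.39] w 0.0002
tool shift [ 0.0004 -0.0008  0.0054]
turn [-0.0024  0.004  -0.0006]
```

```bash
python3 -m creep '[[[0,0,0.001],[0,0,0],0],[[0,0,0.0015],[0,0,0],0],[[0,0,0.0015],[0,0,0],0],[[0,0,0.0015],[0,0,0],0],[[0,0,0],[0,0,0],0],[[0,0,0],[0,0,0],0],[[0,0,0],[0,0,0],0],[[0,0,0],[0,0,0],0]]'
python3 -c "
from h import *
go([.518,.012,.089],-165)"
```

```text
clock: 8.98
tool_pos: [0.5191, 0.0128, 0.0945]
ee_rot: [-179.9, 0.4, -165.1]
contact_force: [-3.8, 0.7, 8.1]
width: 0.0005
t 8.98 tcp [0.5191 0.0128 0.0945] rpy [-179.86    0.37 -165.09] F [-3.77  0.73  8.06] w 0.0005
tool shift [ 0.0013 -0.0005  0.0055]
turn [-0.0024  0.0065 -0.0015]
```

```bash
python3 -m creep '[[[0,0,0.001],[0,0.003,0],0],[[0,0,0.0015],[0,0,0],0],[[0,0,0.002],[0,0,0],0],[[0,0,0.002],[0,0,0],0],[[0,0,0.002],[0,0,0],0],[[0,0,0.002],[0,0,0],0],[[0,0,0.002],[0,0,0],0],[[0,0,0.002],[0,0,0],0]]'
python3 -c "
from h import *
go([.518,.012,.089],-165)
for i in range(3): ctrl.read_camera('side'); s=ctrl.observe(); print(s['contact_force'].round(1),s['tool_pos'].round(4))"
```

```text
clock: 9.65
tool_pos: [0.5204, 0.0128, 0.0877]
ee_rot: [-179.8, 0.4, -165.1]
contact_force: [-9.1, 0.8, 19.6]
width: 0.0004
t 9.65 tcp [0.5204 0.0128 0.0877] rpy [-179.84    0.4  -165.13] F [-9.06  0.79 19.63] w 0.0004
tool shift [ 0.0025 -0.0002 -0.0014]
turn [-0.0028  0.007  -0.0022]
[-8.7  0.2 18.6] [0.5204 0.0128 0.0876]
[-9.6  1.1 19.4] [0.5204 0.0128 0.0877]
[-8.8 -0.  19. ] [0.5204 0.0128 0.0878]
```

Middle foot: about 19 N at 7.3 mm, so overstiff. I'll hold a little longer, let it up and go to the right one.

```bash
python3 -c "
from h import *
for i in range(4): ctrl.read_camera('side')
go(None)"
python3 -m creep '[[[0,0,-0.010],[0,0,0],0],[[0,0,-0.010],[0,-0,0],0],[[-0.008,-0.026,-0.002],[0,0.004,0],0],[[-0.008,-0.026,0],[0,0.003,0],0],[[-0.006,-0.024,0],[0,0,0],0],[[0,0,0],[0,0,0],0],[[0,0,0],[0,0,0],0],[[0,0,0],[0,0,0],0]]'
python3 -c "
from h import *
go([.5645,-.058,.096],-165)"
```

```text
t 10.0 tcp [0.5204 0.0128 0.0878] rpy [-179.84    0.4  -165.13] F [-8.76  0.43 18.98] w 0.0005
clock: 10.67
tool_pos: [0.5625, -0.0574, 0.1126]
ee_rot: [-179.9, 0.1, -165.1]
contact_force: [-0.5, 0.8, -0.6]
width: 0.0003
t 10.67 tcp [ 0.5625 -0.0574  0.1126] rpy [-1.7985e+02  5.0000e-02 -1.6509e+02] F [-0.5   0.82 -0.57] w 0.0003
tool shift [-0.0017 -0.0011  0.0166]
turn [-0.0026  0.0009 -0.0015]
```

```bash
python3 -m creep '[[[-0.001,-0.001,0.008],[0,0,0],0],[[0,0,0.006],[0,0,0],0],[[0,0,0.002],[0,0,0],0],[[0,0,0.001],[0,0,0],0],[[0,0,0],[0,0,0],0],[[0,0,0],[0,0,0],0],[[0,0,0],[0,0,0],0],[[0,0,0],[0,0,0],0]]'
python3 -m creep '[[[0,0,0.001],[0,0,0],0],[[0,0,0.001],[0,0,0],0],[[0,0,0.001],[0,0,0],0],[[0,0,0.001],[0,0,0],0],[[0,0,0.001],[0,0,0],0],[[0,0,0.001],[0,0,0],0],[[0,0,0.001],[0,0,0],0],[[0,0,0.001],[0,0,0],0]]'
python3 -c "
from h import *
go([.5645,-.058,.089],-165)"
```

```text
clock: 11.33
tool_pos: [0.5632, -0.0557, 0.0947]
ee_rot: [-179.8, 0.1, -164.9]
contact_force: [0.1, -1.3, 3.2]
width: 0.0002
clock: 12.0
tool_pos: [0.5634, -0.0564, 0.088]
ee_rot: [-179.7, 0.2, -164.9]
contact_force: [-2.6, -1.4, 8.6]
width: 0.0008
t 12.0 tcp [ 0.5634 -0.0564  0.088 ] rpy [-1.7971e+02  1.7000e-01 -1.6495e+02] F [-2.65 -1.37  8.58] w 0.0008
tool shift [-0.0006 -0.0019 -0.001 ]
turn [-0.005   0.0029  0.0009]
```

Right foot: about 8.6 N at 7 mm, so this is the sound one. I'll hold, rise clear, open to about 60 mm and re-measure its centre.

```bash
cat >> h.py <<'E'
def caps(name):
    s=ctrl.observe(); im,d=ctrl.read_camera('wrist'); cv2.imwrite(f'pics/{name}.png',im)
    p=ctrl.camera_params('wrist'); H=np.array(p['hand_eye']); M=R.from_euler('xyz',s['ee_rot'],degrees=True)
    v,u=np.mgrid[:420,:560]; c=np.stack([(u-p['cx'])/p['fx']*d,-(v-p['cy'])/p['fy']*d,-d],-1).reshape(-1,3)
    w=M.apply(c@H[:3,:3].T+H[:3,3])+s['tool_pos']
    return im,d,w
E
python3 -c "
from h import *
for i in range(6): ctrl.read_camera('side'); 
go(None)"
python3 -m creep '[[[0,0,-0.010],[0.004,0,0],0],[[0,0,-0.015],[0,0,0],0],[[0,0,-0.02],[0,0,0],0.65],[[0,0,-0.02],[0,0,0],0.65],[[0,0,-0.01],[0,0,0],0.65],[[0,0,0],[0,0,0],0.65],[[0,0,0],[0,0,0],0.65],[[0,0,0],[0,0,0],0.65]]'
python3 - <<'E'
from h import *
im,d,w=caps('w2')
m=((abs(w[:,2]-.07)<.003)&(d.ravel()>0)&(im.reshape(-1,3).max(1)<110)).reshape(420,560).astype('uint8')
n,l,st,ce=cv2.connectedComponentsWithStats(m)
for i in range(1,n):
  if st[i,4]>200:
    q=w[(l==i).ravel()]; print(st[i],q.mean(0).round(4),cv2.minEnclosingCircle(q[:,:2].astype('float32')))
go([.5645,-.058,.1],-165)
E
```

```text
t 12.3 tcp [ 0.5634 -0.0564  0.0881] rpy [-1.7971e+02  1.7000e-01 -1.6495e+02] F [-3.23 -1.3   7.42] w 0.0006
clock: 12.97
tool_pos: [0.5618, -0.0548, 0.1645]
ee_rot: [-179.6, -0.0, -165.0]
contact_force: [-0.5, -0.4, 0.3]
width: 0.036
[ 471  144   42   39 1176] [0.4735 0.0816 0.0685] ((0.47381898760795593, 0.08186269551515579), 0.015031593851745129)
[ 361  179   39   37 1063] [0.5197 0.011  0.0686] ((0.51997971534729, 0.011335521936416626), 0.014886950142681599)
[258 212  37  34 945] [ 0.5656 -0.0598  0.0688] ((0.566354513168335, -0.059663329273462296), 0.014757678844034672)
[232 366 100   6 424] [ 0.6955 -0.0198  0.07  ] ((0.6953009963035583, -0.0201177466660738), 0.0457913838326931)
t 13.02 tcp [ 0.5617 -0.0548  0.1641] rpy [-1.7964e+02 -4.0000e-02 -1.6495e+02] F [-0.89  0.13 -0.03] w 0.0396
tool shift [-0.002  -0.0034  0.0641]
turn [-0.0063 -0.0007  0.0009]
```

View pics/w2.png

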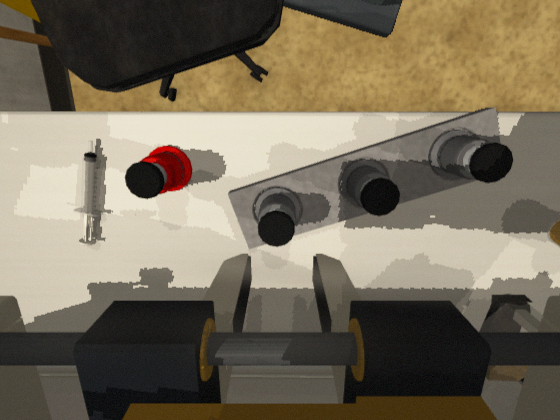

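The wrist view shows the right cap at (276,228) under open fingers, with the red foot at (145,180) well clear. I'll use (.5655,-.059) as the foot's centre.

```bash
python3 -m creep '[[[-0.0026,-0.005,0.010],[-0.006,0,0],0.65],[[0,0,0.015],[0,0,0],0.65],[[0,0,0.015],[0,0,0],0.65],[[0,0,0.008],[0,0,0],0.65],[[0,0,0.004],[0,0,0],0.65],[[0,0,0],[0,0,0],0.65],[[0,0,0],[0,0,0],0.65],[[0,0,0],[0,0,0],0.65]]'
python3 -c "
from h import *
go([.5655,-.059,.046],-165)"
```

```text
clock: 13.68
tool_pos: [0.5644, -0.0602, 0.1021]
ee_rot: [179.7, -0.4, -165.0]
contact_force: [-0.3, 0.0, -0.3]
width: 0.0603
t 13.68 tcp [ 0.5644 -0.0602  0.1021] rpy [ 179.75   -0.43 -164.96] F [-0.28  0.05 -0.33] w 0.0603
tool shift [-0.0018  0.0006  0.0561]
turn [ 0.0044 -0.0075  0.0006]
```

```bash
python3 -m creep '[[[-0.0015,0,0.008],[0.004,-0.007,0],0.65],[[0,0,0.010],[0,0,0],0.65],[[0,0,0.012],[0,0,0],0.65],[[0,0,0.012],[0,0,0],0.65],[[0,0,0.008],[0,0,0],0.65],[[0,0,0.003],[0,0,0],0.65],[[0,0,0],[0,0,0],0.65],[[0,0,0],[0,0,0],0.65]]'
python3 -c "
from h import *
go([.5655,-.059,.046],-165)"
```

```text
clock: 14.35
tool_pos: [0.5661, -0.0596, 0.0439]
ee_rot: [-180.0, 0.1, -164.9]
contact_force: [-0.3, 0.3, -0.7]
width: 0.0609
t 14.35 tcp [ 0.5661 -0.0596  0.0439] rpy [-1.7998e+02  7.0000e-02 -1.6495e+02] F [-0.26  0.26 -0.75] w 0.0609
tool shift [ 0.0005  0.0007 -0.0021]
turn [-0.0004  0.0012  0.0009]
```

```bash
python3 -m creep '[[[0,0,0],[0,0,0],0.5],[[0,0,0],[0,0,0],0.4],[[0,0,0],[0,0,0],0.3],[[0,0,0],[0,0,0],0.2],[[0,0,0],[0,0,0],0.2],[[0,0,0],[0,0,0],0.2],[[0,0,0],[0,0,0],0.2],[[0,0,0],[0,0,0],0.2]]' 20
python3 -m creep '[[[0,0,-0.002],[0,0,0],0.2],[[0,0,-0.004],[0,0,0],0.2],[[0,0,-0.008],[0,0,0],0.2],[[0,0,-0.012],[0,0,0],0.2],[[0,0,-0.015],[0,0,0],0.2],[[0,0,-0.015],[0,0,0],0.2],[[0,0,-0.01],[0,0,0],0.2],[[0,0,0],[0,0,0],0.2]]'
python3 - <<'E'
from h import *
go([.430,.362,.12],-165)
caps('w3'); ctrl.read_camera('top')
for c in ['top']:
  for n in ['dish','tray']:
    print(n,[(np.round(x['at'],4),x['conf']) for x in ctrl.place_of(n,c)])
E
```

```text
clock: 15.02
tool_pos: [0.567, -0.0598, 0.0459]
ee_rot: [-179.9, 0.2, -165.0]
contact_force: [1.0, 0.2, -1.7]
width: 0.0333
clock: 15.68
tool_pos: [0.5667, -0.0597, 0.1193]
ee_rot: [-179.9, 0.2, -164.9]
contact_force: [0.4, 0.2, -0.2]
width: 0.0333
t 15.68 tcp [ 0.5667 -0.0597  0.1193] rpy [-179.9     0.24 -164.95] F [ 0.41  0.18 -0.16] w 0.0333
tool shift [ 0.0225  0.4427 -0.0015]
turn [-0.0017  0.0041  0.0009]
dish [(array([0.4335, 0.3585, 0.0028]), 0.56)]
tray [(array([0.5749, 0.332 , 0.0006]), 0.65)]
```

View pics/w3.png

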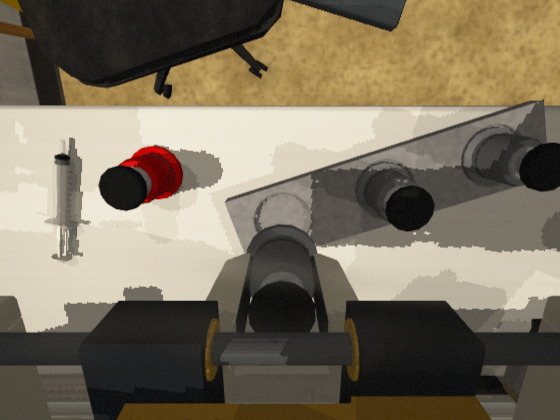

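The foot is gripped upright and out of its seat, centred at (282,290) between the fingers. I'll go round the corner on the robot's side, raised a little.

```bash
python3 -m creep '[[[0.015,0.005,-0.005],[0,0,0],0.2],[[0.016,0.015,-0.005],[0,0,0],0.2],[[0.016,0.025,-0.005],[0,0,0],0.2],[[0.016,0.030,0],[0,0,0],0.2],[[0.010,0.032,0],[0,0,0],0.2],[[0.004,0.034,0],[0,0,0],0.2],[[0,0.034,0],[0,0,0],0.2],[[0,0.034,0],[0,0,0],0.2]]'
python3 -c "
from h import *
go([.431,.361,.10],-165)"
```

```text
clock: 16.55
tool_pos: [0.4295, 0.1234, 0.1228]
ee_rot: [179.9, -0.6, -165.5]
contact_force: [1.0, 0.5, -0.9]
width: 0.0333
t 16.55 tcp [0.4295 0.1234 0.1228] rpy [ 179.85   -0.64 -165.46] F [ 1.03  0.51 -0.91] w 0.0333
tool shift [-0.0614  0.2296  0.0228]
turn [ 0.0026 -0.0112 -0.008 ]
```

```bash
python3 -m creep '[[[0,0.032,0],[0,-0.005,0],0.2],[[0,0.034,0],[0,-0.005,0],0.2],[[-0.010,0.034,0],[0,0,0],0.2],[[-0.014,0.034,0],[0,0,0],0.2],[[-0.014,0.034,0.002],[0,0,0],0.2],[[-0.013,0.030,0.003],[0,0,0],0.2],[[-0.008,0.018,0.003],[0,0,0],0.2],[[0,0,0],[0,0,0],0.2]]'
python3 - <<'E'
from h import *
go([.431,.361,.055],-165)
im,d,w=caps('w4'); ctrl.read_camera('top')
print([(np.round(x['at'],4),x['conf']) for x in ctrl.place_of('dish','wrist')])
# rim points
print('w',[(np.round(x['at'],4),x['conf']) for x in ctrl.place_of('dish','top')])
r=ctrl.cut_out('dish','wrist')[0]['region'].ravel()&(w[:,2]>.008)&(w[:,2]<.02)
print(r.sum(),cv2.minEnclosingCircle(w[r][:,:2].astype('float32')))
E
```

```text
clock: 17.22
tool_pos: [0.4245, 0.3622, 0.1078]
ee_rot: [179.9, -0.4, -165.2]
contact_force: [1.0, 0.3, -1.7]
width: 0.0335
t 17.22 tcp [0.4245 0.3622 0.1078] rpy [ 179.91   -0.43 -165.2 ] F [ 0.98  0.31 -1.74] w 0.0335
tool shift [-0.0064 -0.0029  0.0528]
turn [ 0.0016 -0.0075 -0.0034]
[(array([0.4332, 0.3571, 0.0026]), 0.71)]
w [(array([0.4313, 0.3594, 0.0018]), 0.69)]
1523 ((0.43271756172180176, 0.3622745871543884), 0.059508081525564194)
```

View pics/w4.png

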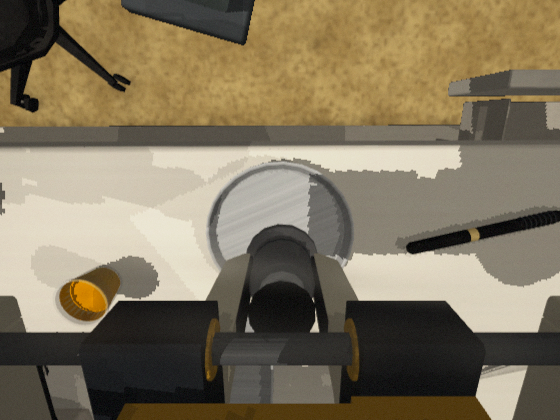

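The foot hangs over the dish (dish image centre (280,228), foot at (283,270)), with the cup at (85,295) and the pen at (480,235) clear. Now to centre and lower it.

```bash
python3 -m creep '[[[-0.0075,-0.003,0.008],[0,-0.007,-0.003],0.2],[[0,0,0.010],[0,0,0],0.2],[[0,0,0.012],[0,0,0],0.2],[[0,0,0.010],[0,0,0],0.2],[[0,0,0.007],[0,0,0],0.2],[[0,0,0.003],[0,0,0],0.2],[[0,0,0],[0,0,0],0.2],[[0,0,0],[0,0,0],0.2]]'
python3 -c "
from h import *
go([.4325,.361,.042],-165)"
```

```text
clock: 18.13
tool_pos: [0.4342, 0.3534, 0.0535]
ee_rot: [179.9, 0.1, -165.4]
contact_force: [0.3, -0.7, -0.6]
width: 0.0334
t 18.13 tcp [0.4342 0.3534 0.0535] rpy [ 1.7993e+02  1.1000e-01 -1.6545e+02] F [ 0.28 -0.65 -0.62] w 0.0334
tool shift [-0.0003  0.0077  0.0116]
turn [ 0.0011  0.0019 -0.0078]
```

```bash
python3 -m creep '[[[0,0.004,0.003],[0,0.002,0],0.2],[[0,0.003,0.003],[0,0,0],0.2],[[0,0,0.002],[0,0,0],0.2],[[0,0,0.001],[0,0,0],0.2],[[0,0,0.001],[0,0,0],0.2],[[0,0,0.001],[0,0,0],0.2],[[0,0,0],[0,0,0],0.2],[[0,0,0],[0,0,0],0.2]]'
python3 -c "
from h import *
go([.4325,.361,.042],-165)"
```

```text
clock: 18.8
tool_pos: [0.4326, 0.362, 0.043]
ee_rot: [179.9, 0.1, -165.4]
contact_force: [-0.4, 0.0, 0.1]
width: 0.0336
t 18.8 tcp [0.4326 0.362  0.043 ] rpy [ 1.7988e+02  1.0000e-01 -1.6540e+02] F [-0.43  0.04  0.06] w 0.0336
tool shift [ 0.0003 -0.0009  0.001 ]
turn [ 0.0021  0.0017 -0.0069]
```

```bash
python3 -m creep '[[[0,0,0.0005],[0.002,0,0],0.2],[[0,0,0.0005],[0,0,0],0.2],[[0,0,0.0005],[0,0,0],0.2],[[0,0,0.0005],[0,0,0],0.2],[[0,0,0.0005],[0,0,0],0.2],[[0,0,0.0005],[0,0,0],0.2],[[0,0,0.0005],[0,0,0],0.2],[[0,0,0.0005],[0,0,0],0.2]]'
python3 -c "
from h import *
go([.4325,.361,.042],-165)"
```

```text
clock: 19.47
tool_pos: [0.4333, 0.3623, 0.0414]
ee_rot: [180.0, 0.2, -165.4]
contact_force: [-3.0, -1.5, 6.5]
width: 0.0333
t 19.47 tcp [0.4333 0.3623 0.0414] rpy [ 179.96    0.21 -165.41] F [-2.98 -1.52  6.46] w 0.0333
tool shift [ 0.0011 -0.0011 -0.0006]
turn [ 0.0007  0.0036 -0.0072]
```

It's on the dish floor at 6.5 N. I'll relax, open and rise.

```bash
python3 -m creep '[[[0,0,0],[0,0,0],0.2],[[0,0,0],[0,0,0],0.35],[[0,0,0],[0,0,0],0.4],[[0,0,0],[0,0,0],0.5],[[0,0,0],[0,0,0],0.6],[[0,0,0],[0,0,0],0.65],[[0,0,0],[0,0,0],0.65],[[0,0,0],[0,0,0],0.65]]'
python3 -m creep '[[[0,0,-0.003],[0,0,0],0.65],[[0,0,-0.008],[0,0,0],0.65],[[0,0,-0.012],[0,0,0],0.65],[[0,0,-0.016],[0,0,0],0.65],[[0,0,-0.016],[0,0,0],0.65],[[0,0,-0.016],[0,0,0],0.65],[[0,0,-0.012],[0,0,0],0.65],[[0,0,0],[0,0,0],0.65]]'
python3 - <<'E'
from h import *
go([.4325,.361,.095],-165)
im,d,w=caps('w5'); ctrl.read_camera('side')
m=((abs(w[:,2]-.065)<.004)&(d.ravel()>0)&(im.reshape(-1,3).max(1)<110)).reshape(420,560).astype('uint8')
n,l,st,ce=cv2.connectedComponentsWithStats(m)
for i in range(1,n):
  if st[i,4]>200:
    q=w[(l==i).ravel()]; print(st[i],q.mean(0).round(4),cv2.minEnclosingCircle(q[:,:2].astype('float32')))
print([(np.round(x['at'],4),x['conf']) for x in ctrl.place_of('foot_a','side')])
E
```

```text
clock: 20.13
tool_pos: [0.4334, 0.3624, 0.0413]
ee_rot: [179.9, 0.2, -165.4]
contact_force: [0.2, 0.4, 0.0]
width: 0.0597
clock: 20.8
tool_pos: [0.4331, 0.3622, 0.1337]
ee_rot: [179.9, 0.3, -165.4]
contact_force: [0.2, -0.4, -0.3]
width: 0.0606
t 20.8 tcp [0.4331 0.3622 0.1337] rpy [ 179.92    0.31 -165.41] F [ 0.16 -0.39 -0.29] w 0.0606
tool shift [ 0.0011 -0.0011  0.0387]
turn [ 0.0014  0.0053 -0.0072]
[ 261  217   42   40 1253] [0.4319 0.3615 0.0647] ((0.4327861964702606, 0.36176109313964844), 0.014961127191781998)
[(array([0.4297, 0.3623, 0.0012]), 0.79), (array([0.473 , 0.0855, 0.0088]), 0.7), (array([0.5189, 0.0084, 0.0071]), 0.62), (array([ 0.5561, -0.1717, -0.0034]), 0.62)]
```

View pics/w5.png

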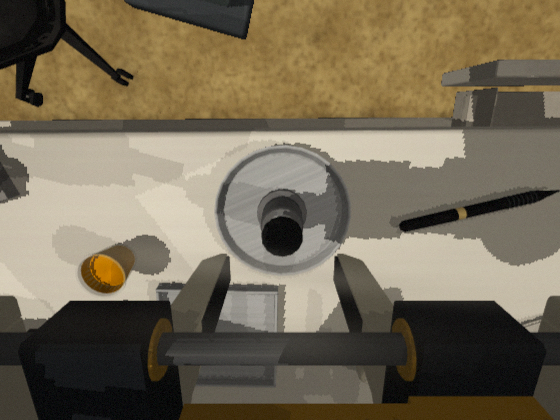

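The foot stands upright in the middle of the dish, cap at (282,236), centre (.4325,.3617), cap top about .066. I'll close the fingers and press to TCP z of about .085.

```bash
python3 -m creep '[[[0,0,0],[0,0.005,0],0],[[0,0,0],[0,0,0],0],[[0,0,0],[0,0,0],0],[[0,0,0],[0,0,0],0],[[0,0,0.008],[0,0,0],0],[[0,0,0.010],[0,0,0],0],[[0,0,0.006],[0,0,0],0],[[0,0,0],[0,0,0],0]]'
python3 -c "
from h import *
go([.4325,.3617,.091],-165)"
```

```text
clock: 21.62
tool_pos: [0.4306, 0.3603, 0.0985]
ee_rot: [-179.8, -0.6, -165.4]
contact_force: [0.3, -0.1, -1.5]
width: 0.0117
t 21.62 tcp [0.4306 0.3603 0.0985] rpy [-179.84   -0.58 -165.42] F [ 0.35 -0.05 -1.52] w 0.0117
tool shift [-0.0023  0.0009  0.0074]
turn [-0.0027 -0.0102 -0.0073]
```

```bash
python3 -m creep '[[[-0.002,0,0],[0,-0.006,0],0],[[0,0,0.002],[0,0,0],0],[[0,0,0.002],[0,0,0],0],[[0,0,0.001],[0,0,0],0],[[0,0,0.0005],[0,0,0],0],[[0,0,0],[0,0,0],0],[[0,0,0],[0,0,0],0],[[0,0,0],[0,0,0],0]]'
python3 -c "
from h import *
go([.4325,.3617,.085],-165)"
```

```text
clock: 22.28
tool_pos: [0.4327, 0.3608, 0.0921]
ee_rot: [-179.8, -0.2, -165.4]
contact_force: [0.4, -0.7, -0.7]
width: 0.0004
t 22.28 tcp [0.4327 0.3608 0.0921] rpy [-179.84   -0.22 -165.42] F [ 0.4  -0.72 -0.66] w 0.0004
tool shift [-0.      0.001   0.0071]
turn [-0.0029 -0.0038 -0.0074]
```

```bash
python3 -m creep '[[[0,0,0.001],[0,0,0],0],[[0,0,0.001],[0,0,0],0],[[0,0,0.001],[0,0,0],0],[[0,0,0.001],[0,0,0],0],[[0,0,0.001],[0,0,0],0],[[0,0,0.001],[0,0,0],0],[[0,0,0.001],[0,0,0],0],[[0,0,0.001],[0,0,0],0]]'
python3 -c "
from h import *
go([.4325,.3617,.085],-165)
for i in range(3): ctrl.read_camera('side'); s=ctrl.observe(); print(s['contact_force'].round(1),s['tool_pos'].round(4))"
```

```text
clock: 22.95
tool_pos: [0.4332, 0.3612, 0.0859]
ee_rot: [-179.9, -0.1, -165.4]
contact_force: [-1.5, -2.0, 6.5]
width: 0.0005
t 22.95 tcp [0.4332 0.3612 0.0859] rpy [-1.7988e+02 -1.0000e-01 -1.6542e+02] F [-1.5  -2.01  6.54] w 0.0005
tool shift [0.0005 0.0007 0.0009]
turn [-0.002  -0.0018 -0.0073]
[-1.  -1.   6.5] [0.4331 0.3612 0.0857]
[-2.4 -2.1  6.6] [0.4331 0.3611 0.0858]
[-2.9 -2.   7.5] [0.4332 0.3612 0.0859]
```

It pushes back 6.8 N at about 5.1 mm, as expected of a sound foot. I'll hold on, let up and retreat.

```bash
python3 -c "
from h import *
for i in range(7): ctrl.read_camera('side')
go(None)"
python3 -m creep '[[[0,0,-0.004],[0,0,0],0],[[0,0,-0.008],[0,0,0],0],[[0,0,-0.012],[0,0,0],0],[[0,0,-0.02],[0,0,0],0],[[0,0,-0.03],[0,0,0],0],[[0.01,0,-0.03],[0,0,0],0],[[0.01,0,-0.02],[0,0,0],0],[[0,0,0],[0,0,0],0]]'
python3 -m creep '[[[0,0.02,0],[0,0,0],0],[[0,0.03,0],[0,0,0],0],[[0,0.03,0],[0,0,0],0],[[0,0.03,0],[0,0,0],0],[[0,0.02,0],[0,0,0],0],[[0,0,0],[0,0,0],0],[[0,0,0],[0,0,0],0],[[0,0,0],[0,0,0],0]]'
python3 - <<'E'
from h import *
go(None)
im,d=ctrl.read_camera('side'); cv2.imwrite('pics/side9.png',cv2.resize(im[120:340,200:360],None,fx=2.7,fy=2.7))
print([(np.round(x['at'],4),x['conf']) for x in ctrl.place_of('foot_a','side')])
E
```

```text
t 23.45 tcp [0.4332 0.3612 0.086 ] rpy [-1.7988e+02 -1.0000e-01 -1.6542e+02] F [-3.06 -1.84  6.78] w 0.0006
clock: 24.12
tool_pos: [0.4127, 0.3556, 0.2178]
ee_rot: [-179.8, -0.2, -165.4]
contact_force: [0.3, 0.1, 1.0]
width: 0.0006
clock: 24.78
tool_pos: [0.3791, 0.4865, 0.222]
ee_rot: [-180.0, 0.1, -165.5]
contact_force: [0.1, -0.3, -0.1]
width: 0.0006
t 24.78 tcp [0.3791 0.4865 0.222 ] rpy [-1.7996e+02  8.0000e-02 -1.6552e+02] F [ 0.06 -0.25 -0.14] w 0.0006
[(array([4.322e-01, 3.628e-01, 4.000e-04]), 0.79), (array([ 0.5582, -0.1684, -0.0027]), 0.76), (array([0.473 , 0.0872, 0.0084]), 0.63), (array([0.5182, 0.0087, 0.0052]), 0.6)]
```

View pics/side9.png

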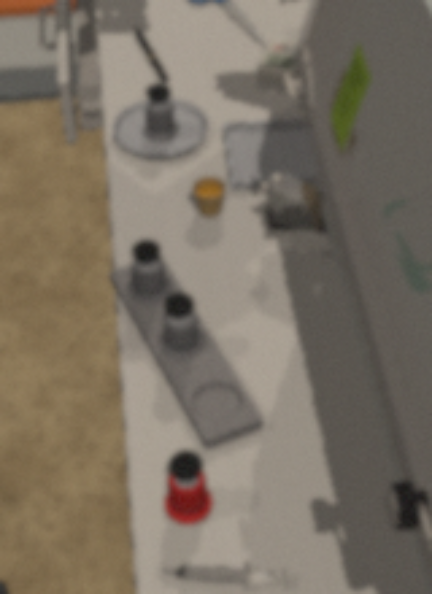

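The crop shows the sound foot upright in the dish at (158,110), the other two in their seats at (147,268) and (180,320), and the right seat empty at (215,400). The bystanders in view haven't moved and the arm is clear.

```bash
python3 -c "
from workcell import ctrl
print(ctrl.job_done())"
```

```text
the job is handed in; nothing more can be done
None
```

The sound foot was in the right seat. It now stands upright in the middle of the round dish, and the job is handed in at about 25 s of the 72 s allowed.

| Foot | Depth pressed | Push-back | Finding |
|---|---|---|---|
| Left seat | 6 mm, then 7.7 mm | 3.6 N, then 3.85 N | limp |
| Middle seat | about 7.3 mm | about 19 N | overstiff |
| Right seat | about 7 mm | 7.4 to 8.6 N | sound |
| Right foot, now in the dish | about 5.1 mm | about 6.8 N (about 8 N on the dish with its weight) | sound, confirmed |

- **Depths:** they are worked out from the tool height and a nominal cap height, so they are good to about 1 mm. The left and middle caps went past half stroke but stayed within 4 to 9 mm.
- **Middle cap:** the arm gave way under its load, so the first gentle pushes only reached about 0.6 mm. I had to push harder to get it down.
- **Last checks:** the sound foot's cap is within about 2 mm of the dish centre. The limp and overstiff feet are still upright in their seats, and the bystanders in the last picture (cup, pen, syringe) look unmoved. The nail brush and thermometer were not in that picture; the arm never went near them after the start. The arm is clear and touches nothing. No check failed or disagreed.

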